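Find the shaker platform's loose bolt and hold its cap open

TASK

Slide the shaker's platform lock fully home into its keeper, then find the loose one of the three capped platform bolts by tapping down on the caps: the loose bolt sinks when tapped, the tight ones do not give. Then lift only that bolt's sprung cap until it stands about upright and finish while still holding it open, ready for a colleague's key; leave the other caps shut and the bottle, key and tube rack alone.

Things in the scene. Friction and masses are not known exactly. Their poses are not given: they have to be found in the camera images.
- shaker: orbital shaker, fixed on the bench: white housing 315 x 214 mm, its top and control deck at 60 mm; above it a perforated aluminium platform 200 x 210 mm, upper face at 86 mm, 7 mm rims left, right and rear. Origin at bench level under the platform's centre; x points from the control deck to the platform, y left, z up. Deck: x -196 to -100 mm, display left, dial right, both under 77 mm high
- lock (a joint): slide lock in the middle of the control deck: a steel rod 12 mm thick that slides along the shaker's +x into the keeper on the platform's front edge. 0 = fully drawn back, 0.024 m = fully home. Friction about 2.5 N; it stays where it is left
- lock_knob (a point): centre of the slide lock's black knob, 18 mm in diameter and 20 mm high, on a 10 mm upright stem on the rod; its top is 121 mm above the bench. It moves with the lock. The guides in front of and behind it reach up to 85 mm above the bench
- bolt1 (a joint): how far platform bolt 1, front left (at x -50, y +66 in the shaker's frame), has sunk with its collar and cap (m), 0 at the start. A tight bolt does not give. The loose one (any of the three; it looks the same) sinks 5 mm in its rubber bush under about 5 N on its cap and stays down; it takes about 23 N to draw it up again
- cap1: hinge of bolt 1's flip cap: origin on the hinge pin, 98.5 mm above the bench at the start; axes as the shaker's while shut. The cap lies along -x and turns about y, lip rising and going over towards +x: 0 rad shut, 1.9 rad at most. A light spring (0.02 to 0.035 N m) shuts it when let go. Sinks with its bolt
- cap1_top (a point): centre of the flat top of bolt 1's cap, 29 mm along -x and 14 mm above the hinge. The cap is a grey cup 36 mm in diameter, 16 mm high, with a thumb lip at the top, 16 mm wide, 3.5 mm thick, standing out to 29 mm from the centre along -x. Below it a steel collar 41 mm across in a rubber bush 51 mm across that stands 5 mm above the platform
- bolt2 (a joint): how far platform bolt 2, front right (x -50, y -66), has sunk with its collar and cap (m), 0 at the start. A tight bolt does not give. The loose one (any of the three; it looks the same) sinks 5 mm in its rubber bush under about 5 N on its cap and stays down; it takes about 23 N to draw it up again
- cap2: hinge of bolt 2's flip cap: origin on the hinge pin, 98.5 mm above the bench at the start; axes as the shaker's while shut. The cap lies along -x and turns about y, lip rising and going over towards +x: 0 rad shut, 1.9 rad at most. A light spring (0.02 to 0.035 N m) shuts it when let go. Sinks with its bolt
- cap2_top (a point): centre of the flat top of bolt 2's cap, 29 mm along -x and 14 mm above the hinge. The cap is a grey cup 36 mm in diameter, 16 mm high, with a thumb lip at the top, 16 mm wide, 3.5 mm thick, standing out to 29 mm from the centre along -x. Below it a steel collar 41 mm across in a rubber bush 51 mm across that stands 5 mm above the platform
- bolt3 (a joint): how far platform bolt 3, rear middle (x +55, y 0), has sunk with its collar and cap (m), 0 at the start. A tight bolt does not give. The loose one (any of the three; it looks the same) sinks 5 mm in its rubber bush under about 5 N on its cap and stays down; it takes about 23 N to draw it up again
- cap3: hinge of bolt 3's flip cap: origin on the hinge pin, 98.5 mm above the bench at the start; axes as the shaker's while shut. The cap lies along -x and turns about y, lip rising and going over towards +x: 0 rad shut, 1.9 rad at most. A light spring (0.02 to 0.035 N m) shuts it when let go. Sinks with its bolt
- cap3_top (a point): centre of the flat top of bolt 3's cap, 29 mm along -x and 14 mm above the hinge. The cap is a grey cup 36 mm in diameter, 16 mm high, with a thumb lip at the top, 16 mm wide, 3.5 mm thick, standing out to 29 mm from the centre along -x. Below it a steel collar 41 mm across in a rubber bush 51 mm across that stands 5 mm above the platform
- reagent: white reagent bottle, 56 mm in diameter, 115 mm high, standing left of the shaker; origin at the centre of its foot; leave it alone
- tkey: steel socket T-key with black handle, 176 mm long, 110 mm across the handle, 18 mm high, lying right of the shaker; origin on the bench under its middle, x along the shank; leave it alone
- tube_rack: white rack 50 x 130 mm with five capped blood tubes, 80 mm high, standing at the front left of the shaker; origin at the centre of its foot; leave it alone

How it is judged:
By the outcome, as a careful person would: the job done as asked, in the order asked, and still so for the second after the job is handed in, while the arm keeps its last pose, push and grip.
It also fails if it takes over 58 s, if anything falls off the work surface, if the arm or the gripper's body presses on something with over 40 N, if the wrist force passes 120 N, or if a joint passes its speed limit or range.

ROBOT

A 6-joint arm with a two-finger parallel gripper is mounted at the origin on the work surface. World frame = base frame: x ahead of the robot, y to its left, z up, the work surface at z = 0. Lengths are in m, angles in rad, forces in N, time in s.
With the tool pointing down it reaches from about 0.275 to 0.975 m from the base axis. Payload 8.4 kg.
Tool frame: the origin (TCP) lies at the very end of the fingers, on their centre line; the grasp point (between the pads) lies 19 mm behind it; z points along the fingers, y is the line along which they close (so a half turn about z gives the same grasp; the last joint's range is limited). The gripper opens to 92 mm and grips with 3 to 60 N. Pads are 20 mm wide; open, the fingers measure 128 mm over their backs; the gripper's body (75 mm by 189 mm) begins 69 mm behind the grasp point.
Start: joints at [-1.266, 0.353, 1.633, -0, 1.155, -0.002], TCP at [0.189, -0.596, 0.215] pointing down, gripper open.
Joint ranges: [-2.63, 2.63], [-0.92, 2.1], [0.06, 2.66], [-1.3, 4.44], [0, 2.69], [-3.02, 3.02]. Speed limits (rad/s): [2.22, 2.22, 2.79, 3.14, 3.14, 3.14].

INTERFACE

Orientations are given as a rotation vector (axis times angle).
In Python, from rig import observe, capture, job_done gives the robot as it stands. The module is installed in compiled form; this text tells all that it offers.
- The arm moves only by the tool apply_moves, never from a script. Its argument "increments" is a list that holds one entry, the list of rows, each a list of 7 numbers: the turn, a rotation vector about the tool's x, y, z as a fraction of full scale, then the shift along the tool's x, y, z as a fraction of full scale, then the opening in per cent of the stroke, from 0 (shut) to 100 (fully open). A call has 1 to 8 rows; each row shifts and turns the commanded pose from where the row before left it, along the tool's axes as they then stand; what a row does not reach is not made up. Full scale, the value 1, is 50 mm for a shift and 2 rad for a turn. A row lasts 1/8 s, in which the tool goes at most 62.5 mm and 10.7 degrees, less where a joint would pass 70% of its speed; a pose out of reach is approached as far as the arm can. A call with a number of a shift or a turn outside -1 to 1 is refused whole. A call with a gripper value outside its range is refused whole. The fingers move at their own pace and stop on an object; the grip force is fixed at half the most. Time passes only in rows, so rows that do not move let the fingers close. It gives the time, the measured TCP pose, the force, the opening and the grip force at its end, in the units of the state.
- observe(): the state, without advancing time (a new reading comes with each control period).
- capture(name): name is "scene" or "top"; returns a dict with "img" (420x560x3 uint8, blue, green, red), "K" (3x3 intrinsics, pixels), "origin" and "rotation" of the camera in the world. Camera axes: x right, y up, looking along -z (the intrinsics and any distortion apply to the point x, -y, -z); pixel columns grow to the right and rows downward; lengths in m; the calibration is good to about 2 mm. A picture is of the moment at which its call begins. There is no depth.
- job_done(): hands the job in; it is judged then, once.
The state is a dict: "clock": time; "qpos": joint angles; "joint_vel": joint speeds; "tau": joint torques, N m; "position": TCP position; "tcp_rot": TCP orientation; "force": force on the tool from outside, world axes, zero at the start; "moment": the same for the moment, N m; "gripper_width": opening from 0.0 (shut) to 1.0 (fully open); "gripper_force": force on a finger pad.
Only numpy, scipy, OpenCV 4.12 (cv2) and the standard library are available. Lean on these libraries where they do the work, as an engineer would, in place of code of your own. Each camera call takes 0.05 s, during which the arm holds its last target. There are 200 camera calls.

## Working session

There is one attempt and no reset: what is moved stays moved. The work goes in short steps, Python scripts to look and compute and a tool call to move; the robot and the scene stay as the last step left them, time stands still between calls to the robot, and variables do not carry over. Pictures are saved under pics/ and viewed, at most 10 in all, crops included, and the job is handed in when it is done.

Besides the shell and the picture viewer there is one more tool, called after ">>>" by a JSON object that holds its "name" and its "arguments". apply_moves: Moves the arm, as the interface text tells. Its arguments: {"type":"object","properties":{"increments":{"type":"array","items":{"type":"array","items":{"type":"array","items":{"type":"number"}}}}},"required":["increments"]}

```bash
mkdir -p pics; ls
python3 - <<'E'
from rig import observe,capture
import cv2,numpy as np
for n in("scene","top"):
    c=capture(n);cv2.imwrite(f"pics/{n}0.png",c["img"]);print(n,c["K"],c["origin"],c["rotation"],c.keys())
print(observe())
E
```

```text
pics
scene [[517.7893622    0.         275.09729991]
 [  0.         517.7893622  211.18373069]
 [  0.           0.           1.        ]] [1.49669703 0.22450067 0.69876959] [0.69007419 0.89729037 1.60825038] dict_keys(['img', 'K', 'origin', 'rotation'])
top [[535.29182861   0.         276.22037764]
 [  0.         535.29182861 215.64726238]
 [  0.           0.           1.        ]] [0.51766417 0.03381976 1.17998567] [ 0.0366465  -0.07463316 -1.55995041] dict_keys(['img', 'K', 'origin', 'rotation'])
{'clock': 0.1, 'qpos': array([-1.26638116e+00,  3.53579460e-01,  1.63403475e+00, -2.24580028e-05,
        1.15523038e+00, -2.37414371e-03]), 'joint_vel': array([-0.00050423, -0.00127675, -0.00292467, -0.00112896,  0.00039292,
        0.00083231]), 'tau': array([-7.90760914e-04, -5.94907093e+01, -3.34931052e+01,  6.98548998e-02,
        1.84875622e-02, -2.58412393e-05]), 'position': array([ 0.18862495, -0.59539143,  0.21394913]), 'tcp_rot': array([-3.10348206e+00, -4.79841331e-01,  3.27628906e-04]), 'force': array([ 0.25249879, -0.21441531,  0.54108602]), 'moment': array([ 0.02792083, -0.05629457, -0.03141691]), 'gripper_force': 0.0, 'gripper_width': 1.0073039826519177}
```

View pics/top0.png

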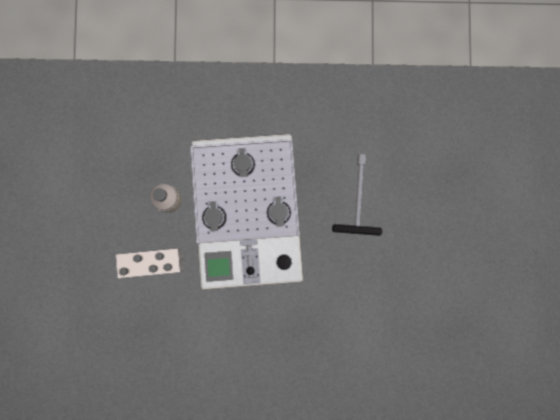

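View pics/scene0.png

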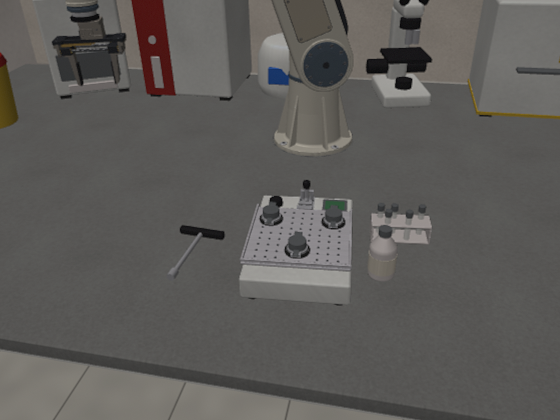

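The top view has caps at about (214,217), (279,212), (243,163), the lock knob at (250,270) and the dial at (284,262). In the scene view the knob is at (306,185) and the caps at (271,213), (334,215), (298,244). Next I measure them and fit the shaker's pose.

```bash
cat > h.py <<'E'
import numpy as np,cv2
from scipy.spatial.transform import Rotation as R
def ray(c,uv):
    p=np.linalg.solve(c["K"],[uv[0],uv[1],1.]); d=R.from_rotvec(c["rotation"]).apply([p[0],-p[1],-p[2]]); return np.array(c["origin"]),d
def onz(c,uv,z):
    o,d=ray(c,uv); return o+d*(z-o[2])/d[2]
def proj(c,P):
    q=R.from_rotvec(c["rotation"]).inv().apply(np.atleast_2d(P)-c["origin"]); q=q*[1,-1,-1]; p=q@c["K"].T; return p[:,:2]/p[:,2:]
def two(c1,u1,c2,u2):
    (o1,d1),(o2,d2)=ray(c1,u1),ray(c2,u2); A=np.c_[d1,-d2]; s=np.linalg.lstsq(A,o2-o1,rcond=None)[0]
    a,b=o1+s[0]*d1,o2+s[1]*d2; return (a+b)/2,np.linalg.norm(a-b)
E
python3 - <<'E'
from h import *
from rig import capture
t=capture("top");s=capture("scene")
def blobs(c,roi,thr,amin):
    x0,y0,x1,y1=roi; g=cv2.cvtColor(c["img"],6)[y0:y1,x0:x1]; m=(g<thr).astype(np.uint8)
    n,l,st,ce=cv2.connectedComponentsWithStats(m)
    return [(round(ce[i][0]+x0,1),round(ce[i][1]+y0,1),int(st[i][4]),st[i][2:4].tolist()) for i in range(1,n) if st[i][4]>amin]
bt=blobs(t,(195,140,298,285),110,25); bs=blobs(s,(240,175,355,265),90,25)
print("top");[print(b,onz(t,b[:2],.1).round(4)) for b in bt]
print("scene");[print(b,onz(s,b[:2],.1).round(4)) for b in bs]
big=np.hstack([cv2.resize(t["img"][130:295,185:310],None,fx=3.2,fy=3.2,interpolation=2),cv2.resize(s["img"][170:302,240:360],None,fx=3.2,fy=4,interpolation=2)[:528]])
print(big.shape);cv2.imwrite("pics/z1.png",big)
E
```

```text
top
(np.float64(296.2), np.float64(165.7), 95, [4, 46]) [ 0.6971 -0.0318  0.1   ]
(np.float64(242.1), np.float64(164.0), 394, [24, 26]) [0.6991 0.0784 0.1   ]
(np.float64(213.3), np.float64(217.4), 406, [24, 28]) [0.5896 0.1349 0.1   ]
(np.float64(273.0), np.float64(214.0), 169, [13, 23]) [0.5978 0.0146 0.1   ]
(np.float64(286.3), np.float64(213.0), 58, [9, 22]) [ 0.6002 -0.0124  0.1   ]
(np.float64(196.3), np.float64(266.0), 114, [5, 42]) [0.4917 0.1672 0.1   ]
(np.float64(218.0), np.float64(265.9), 626, [25, 27]) [0.4923 0.1238 0.1   ]
(np.float64(283.5), np.float64(261.8), 172, [14, 15]) [ 0.5016 -0.0075  0.1   ]
(np.float64(249.9), np.float64(270.2), 68, [9, 10]) [0.4843 0.0598 0.1   ]
scene
(np.float64(283.7), np.float64(194.0), 3342, [115, 81]) [0.5174 0.0143 0.1   ]
(np.float64(333.6), np.float64(212.9), 568, [26, 30]) [0.575 0.134 0.1  ]
(np.float64(353.0), np.float64(234.4), 175, [4, 64]) [0.6461 0.1813 0.1   ]
(np.float64(296.9), np.float64(246.0), 434, [26, 27]) [0.7045 0.0789 0.1   ]
(528, 784, 3)
```

View pics/z1.png

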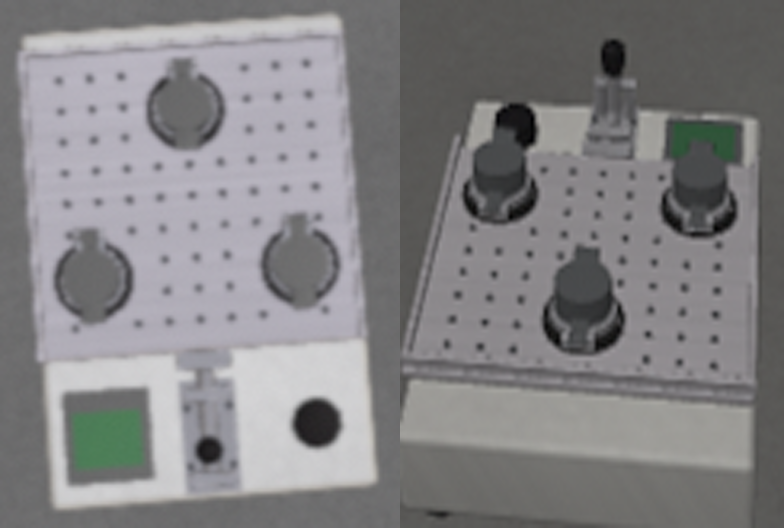

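The zoomed crop shows cap centres in the top view at about (214.1,216.9), (279.1,212.2) and (243.4,163.8), with the knob top at (250.3,270.6). The lips point towards the control deck. I fit the shaker frame to these and cross-check with the scene view.

```bash
cat >> h.py <<'E'
def fit2(A,B):
    a,b=A.mean(0),B.mean(0); X=(A-a);Y=(B-b); th=np.arctan2((X[:,0]*Y[:,1]-X[:,1]*Y[:,0]).sum(),(X*Y).sum())
    M=np.array([[np.cos(th),-np.sin(th)],[np.sin(th),np.cos(th)]]); return th,b-M@a,M
E
python3 - <<'E'
from h import *
from rig import capture,observe
t=capture("top");s=capture("scene")
uv=[(214.1,216.9),(279.1,212.2),(243.4,163.8)]
B=np.array([onz(t,u,.1125)[:2] for u in uv]);A=np.array([[-.05,.066],[-.05,-.066],[.055,0]])
th,o,M=fit2(A,B);print("yaw",th,"o",o,"res mm",((A@M.T+o-B)*1e3).round(1).tolist())
k=onz(t,(250.3,270.6),.121);print("knob top-view",k,"in shaker",M.T@(k[:2]-o))
print("knob two view",two(t,(250.3,270.2),s,(240+(613-400)/3.2,170+55/4)))
W=lambda x,y,z:np.r_[M@[x,y]+o,z]
print("scene px of cap tops",proj(s,[W(*a,.1125) for a in A]).round(1).tolist(),"platform corners top",proj(t,[W(x,y,.09) for x in(-.1,.1) for y in(.105,-.105)]).round(1).tolist())
for c,uvs in((s,[(333,210),(271,206),(297,242)]),):
  for u,a in zip(uv,uvs):print(two(t,u,s,a))
np.savez("sh.npz",th=th,o=o,M=M)
ob=observe();T=R.from_rotvec(ob["tcp_rot"]).as_matrix();print(T.round(3),ob["position"])
E
```

```text
yaw 0.08048763246192708 o [0.64425152 0.07121641] res mm [[-0.7, 0.8], [-0.9, -1.2], [1.6, 0.4]]
knob top-view [0.48413178 0.0585134  0.121     ] in shaker [-0.1606227   0.00021186]
knob two view (array([0.48446861, 0.05975266, 0.11254857]), np.float64(0.00209650693071232))
scene px of cap tops [[332.5, 211.4], [269.8, 208.1], [295.8, 238.9]] platform corners top [[197.0, 243.9], [300.2, 236.6], [191.1, 146.6], [293.0, 139.9]]
(array([0.58941036, 0.13285637, 0.11617437]), np.float64(0.0020763826680891303))
(array([0.6000455 , 0.00350707, 0.11810787]), np.float64(0.001517259531438419))
(array([0.69850329, 0.07673252, 0.10492421]), np.float64(0.0023860654460443535))
[[ 0.953  0.302 -0.   ]
 [ 0.302 -0.953  0.   ]
 [-0.    -0.001 -1.   ]] [ 0.18869411 -0.5956562   0.21429532]
```

>>> {"name": "apply_moves", "arguments": {"increments": [[[0,0,0.0566,0,0,0,0],[0,0,0.0566,0,0,0,0],[0,0,0,0.45,-0.9,0,0],[0,0,0,0.45,-0.9,0,0],[0,0,0,0.45,-0.9,0,0],[0,0,0,0.45,-0.9,0,0],[0,0,0,0.45,-0.9,0,0],[0,0,0,0.45,-0.9,0,0]]]}}

```text
clock: 1.3
position: [0.302, -0.3144, 0.2147]
tcp_rot: [3.139, 0.126, 0.001]
force: [-0.1, -0.6, 0.7]
gripper_width: 0.153
gripper_force: 0.0
```

>>> {"name": "apply_moves", "arguments": {"increments": [[[0,0,0,0.45,-0.9,0,0],[0,0,0,0.45,-0.9,0,0],[0,0,0,0.45,-0.9,0,0],[0,0,0,0.45,-0.9,0,0],[0,0,0,0.45,-0.9,0,0],[0,0,0,0.45,-0.9,0,0],[0,0,0,0.45,-0.9,0,0],[0,0,0,0,0,0,0]]]}}

```text
clock: 2.3
position: [0.4343, 0.0134, 0.2147]
tcp_rot: [-3.138, -0.133, -0.001]
force: [-0.3, 0.1, 0.3]
gripper_width: 0.009
gripper_force: 0.0
```

```bash
cat > st.py <<'E'
from h import *
from rig import observe
def state():
    d=np.load("sh.npz");o=d["o"];M=d["M"];ob=observe();T=R.from_rotvec(ob["tcp_rot"]).as_matrix()
    S=np.eye(3);S[:2,:2]=M
    p=S.T@(ob["position"]-np.r_[o,0]);print("t",round(ob["clock"],2),"shaker mm",(p*1e3).round(1),"F(shaker)",(S.T@ob["force"]).round(2),"mom",(S.T@ob["moment"]).round(2),"w mm",round(ob["gripper_width"]*92,1),"gf",round(ob["gripper_force"],1))
    print("tool axes in shaker",(S.T@T).round(3).tolist()); return p,S.T@T
def go(x,y,z):
    p,T=state(); d=np.array([x,y,z])-p; print("tool shift /50mm",(T.T@d/.05).round(3))
if __name__=="__main__":
    import sys; a=sys.argv[1:]; go(*[float(v)/1e3 for v in a]) if a else state()
E
python3 st.py -192 0 108
```

```text
t 2.3 shaker mm [-213.9  -40.8  214.7] F(shaker) [-0.27  0.11  0.27] mom [0.03 0.04 0.01] w mm 0.9 gf 0.0
tool axes in shaker [[1.0, 0.004, 0.001], [0.004, -1.0, 0.0], [0.001, -0.0, -1.0]]
tool shift /50mm [ 0.441 -0.813  2.135]
```

>>> {"name": "apply_moves", "arguments": {"increments": [[[0,0,0,0.22,-0.41,0,0],[0,0,0,0.22,-0.4,0,0],[0,0,0,0,0,0.6,0],[0,0,0,0,0,0.6,0],[0,0,0,0,0,0.6,0],[0,0,0,0,0,0.33,0],[0,0,0,0,0,0,0]]]}}

```text
clock: 3.18
position: [0.4508, 0.052, 0.1072]
tcp_rot: [3.139, 0.125, -0.004]
force: [-0.5, -0.1, 0.7]
gripper_width: 0.004
gripper_force: 0.0
```

```bash
python3 st.py -192 0 108
python3 - <<'E'
from rig import capture
import cv2,numpy as np
t=capture("top")["img"][205:300,200:320];s=capture("scene")["img"][90:230,240:360]
cv2.imwrite("pics/z2.png",np.hstack([cv2.resize(t,(480,380)),cv2.resize(s,(320,380))]))
E
```

```text
t 3.17 shaker mm [-194.4   -3.6  107.2] F(shaker) [-0.51 -0.02  0.73] mom [0.02 0.02 0.02] w mm 0.4 gf 0.0
tool axes in shaker [[1.0, -0.001, -0.003], [-0.001, -1.0, -0.0], [-0.003, 0.0, -1.0]]
tool shift /50mm [ 0.047 -0.073 -0.017]
```

View pics/z2.png

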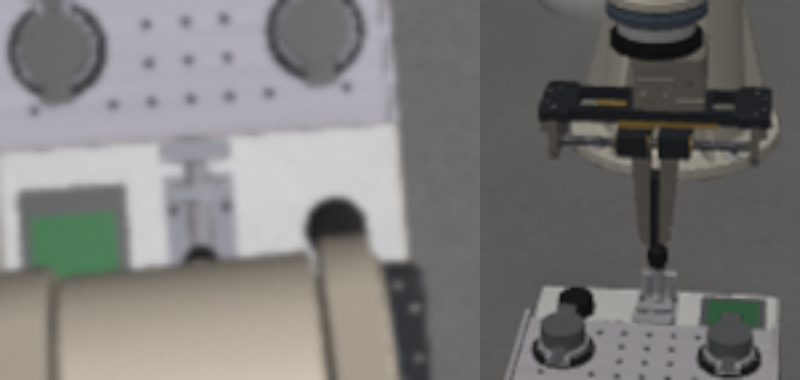

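The closed fingers stand right behind the knob (knob at (657,257) in the crop, fingers just behind). I correct y by 3.6 mm and push along +x.

>>> {"name": "apply_moves", "arguments": {"increments": [[[0,0,0,0,-0.07,0,0],[0,0,0,0.15,0,0,0],[0,0,0,0.15,0,0,0],[0,0,0,0.1,0,0,0],[0,0,0,0.1,0,0,0],[0,0,0,0,0,0,0]]]}}

```text
clock: 4.03
position: [0.4771, 0.0585, 0.108]
tcp_rot: [-3.139, -0.126, -0.001]
force: [-0.2, -0.5, -0.2]
gripper_width: 0.002
gripper_force: 0.1
```

```bash
python3 st.py -156 0 108
```

```text
t 4.03 shaker mm [-167.6    0.7  108. ] F(shaker) [-0.26 -0.44 -0.19] mom [0.03 0.06 0.02] w mm 0.1 gf 0.1
tool axes in shaker [[1.0, -0.0, 0.0], [-0.0, -1.0, 0.0], [0.0, -0.0, -1.0]]
tool shift /50mm [0.232 0.014 0.   ]
```

>>> {"name": "apply_moves", "arguments": {"increments": [[[0,0,0,0.08,0,0,0],[0,0,0,0.08,0,0,0]]]}}

```text
clock: 4.28
position: [0.4845, 0.059, 0.108]
tcp_rot: [3.139, 0.126, -0.001]
force: [-4.7, -0.3, 1.8]
gripper_width: 0.004
gripper_force: 2.7
```

>>> {"name": "apply_moves", "arguments": {"increments": [[[0,0,0,0.04,0,0,0],[0,0,0,0.04,0,0,0]]]}}

```text
clock: 4.53
position: [0.4849, 0.059, 0.1075]
tcp_rot: [3.139, 0.126, -0.012]
force: [-17.4, 0.3, 14.1]
gripper_width: 0.005
gripper_force: 8.8
```

```bash
python3 st.py -156 0 108
```

```text
t 4.53 shaker mm [-159.8    0.7  107.5] F(shaker) [-17.37   1.66  14.07] mom [0.15 3.1  0.03] w mm 0.4 gf 8.8
tool axes in shaker [[1.0, -0.0, -0.008], [-0.0, -1.0, -0.0], [-0.008, 0.0, -1.0]]
tool shift /50mm [ 0.076  0.013 -0.012]
```

>>> {"name": "apply_moves", "arguments": {"increments": [[[0,0,0,-0.3,0,0,0],[0,0,0,-0.3,0,0,0],[0,0,0,-0.4,0,-0.6,0],[0,0,0,-0.6,0,-0.6,0],[0,0,0,-0.6,0,-0.6,0],[0,0,0,0,0,0,0]]]}}

```text
clock: 5.28
position: [0.3787, 0.0505, 0.1998]
tcp_rot: [-3.139, -0.126, -0.007]
force: [0.2, 0.5, -0.7]
gripper_width: 0.004
gripper_force: 0.0
```

```bash
python3 st.py -192 0 108
python3 - <<'E'
from h import *
from rig import capture
c=capture("top");s=capture("scene");t=c["img"][205:300,200:320];
d=np.load("sh.npz");o,M=d["o"],d["M"]
g=cv2.cvtColor(c["img"],6)[245:280,238:262];print(g.min())
m=(g<55).astype(np.uint8);n,l,st,ce=cv2.connectedComponentsWithStats(m)
for i in range(1,n):
    u=ce[i]+[238,245];k=onz(c,u,.121);print(u,st[i],M.T@(k[:2]-o))
cv2.imwrite("pics/z3.png",np.hstack([cv2.resize(t,(480,380),interpolation=2),cv2.resize(s["img"][170:230,280:330],(320,380),interpolation=2)]))
E
```

```text
t 5.28 shaker mm [-266.4    0.8  199.8] F(shaker) [ 0.26  0.46 -0.67] mom [ 0.05 -0.01  0.02] w mm 0.4 gf 0.0
tool axes in shaker [[1.0, 0.0, 0.005], [0.0, -1.0, 0.0], [0.005, -0.0, -1.0]]
tool shift /50mm [1.479 0.015 1.844]
24
[249.05263158 260.92105263] [ 8 13  7  7 38] [-0.14151585  0.00137315]
```

View pics/z3.png

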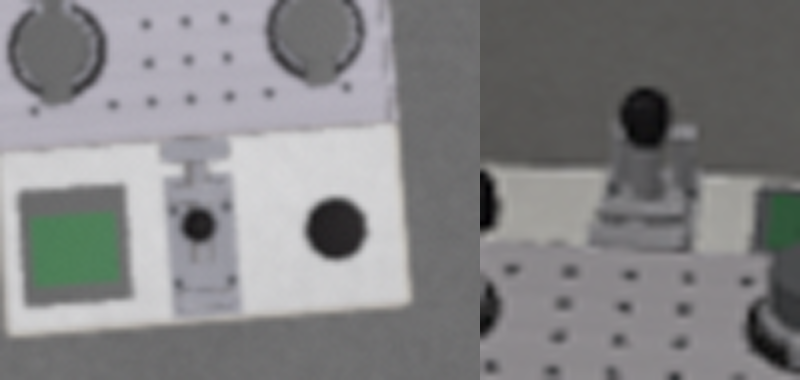

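The knob has moved 19 mm, to row 261, and the push met a hard stop at 17 N. I push once more, from slightly lower, to check that it really is home.

>>> {"name": "apply_moves", "arguments": {"increments": [[[0,0,0,0.4,0,0.6,0],[0,0,0,0.4,0,0.6,0],[0,0,0,0.45,0,0.7,0],[0,0,0,0.4,0,0,0],[0,0,0,0.3,0,0,0],[0,0,0,0.15,0,0,0],[0,0,0,0.1,0,0,0],[0,0,0,0,0,0,0]]]}}

```text
clock: 6.38
position: [0.4847, 0.059, 0.1024]
tcp_rot: [3.139, 0.126, -0.012]
force: [-11.2, -0.3, 4.7]
gripper_width: 0.006
gripper_force: 5.3
```

```bash
python3 st.py -156 0 104
```

```text
t 6.38 shaker mm [-160.1    0.7  102.4] F(shaker) [-11.18   0.57   4.72] mom [ 0.1   1.92 -0.02] w mm 0.5 gf 5.3
tool axes in shaker [[1.0, -0.0, -0.008], [-0.0, -1.0, -0.0], [-0.008, 0.0, -1.0]]
tool shift /50mm [ 0.081  0.013 -0.033]
```

>>> {"name": "apply_moves", "arguments": {"increments": [[[0,0,0,0.06,0,0,0],[0,0,0,0.04,0,0,0],[0,0,0,0,0,0,0]]]}}

```text
clock: 6.75
position: [0.4849, 0.059, 0.1019]
tcp_rot: [3.138, 0.126, -0.026]
force: [-25.7, -2.3, 19.5]
gripper_width: 0.007
gripper_force: 12.9
```

```bash
python3 st.py -156 0 104
```

```text
t 6.75 shaker mm [-159.8    0.6  101.9] F(shaker) [-25.8   -0.25  19.52] mom [0.14 4.45 0.05] w mm 0.7 gf 12.9
tool axes in shaker [[1.0, -0.0, -0.016], [-0.0, -1.0, -0.0], [-0.016, 0.0, -1.0]]
tool shift /50mm [ 0.075  0.013 -0.042]
```

The knob stopped at the same place under 26 N, so the lock is fully home. Next I back off and tap bolt 1's cap.

>>> {"name": "apply_moves", "arguments": {"increments": [[[0,0,0,-0.4,0,0,0],[0,0,0,-0.2,0,-0.5,0],[0,0,0,0,0,-0.5,0],[0,0,0,0.5,-0.45,-0.3,0],[0,0,0,0.7,-0.45,0,0],[0,0,0,0.7,-0.4,0,0],[0,0,0,0.6,0,0,0],[0,0,0,0,0,0,0]]]}}

```text
clock: 7.75
position: [0.5844, 0.1326, 0.1682]
tcp_rot: [-3.139, -0.127, -0.002]
force: [-0.0, 0.3, 0.2]
gripper_width: 0.009
gripper_force: 0.0
```

```bash
python3 st.py -50 66 118
```

```text
t 7.75 shaker mm [-54.7  66.  168.2] F(shaker) [-0.01  0.27  0.18] mom [-0.02  0.03  0.03] w mm 0.8 gf 0.0
tool axes in shaker [[1.0, 0.0, 0.001], [0.0, -1.0, 0.0], [0.001, -0.0, -1.0]]
tool shift /50mm [ 0.093 -0.     1.003]
```

>>> {"name": "apply_moves", "arguments": {"increments": [[[0,0,0,0.09,0,0.5,0],[0,0,0,0,0,0.4,0],[0,0,0,0,0,0.14,0],[0,0,0,0,0,0.06,0],[0,0,0,0,0,0.04,0]]]}}

```text
clock: 8.38
position: [0.5873, 0.1325, 0.1119]
tcp_rot: [3.139, 0.126, -0.0]
force: [-3.2, -0.9, 4.9]
gripper_width: 0.007
gripper_force: 2.2
```

```bash
python3 st.py -50 66 112
```

```text
t 8.38 shaker mm [-51.9  65.6 111.9] F(shaker) [-3.31 -0.68  4.91] mom [-0.11  0.69  0.07] w mm 0.6 gf 2.2
tool axes in shaker [[1.0, -0.0, -0.0], [-0.0, -1.0, -0.0], [-0.0, 0.0, -1.0]]
tool shift /50mm [ 0.037 -0.007 -0.003]
```

>>> {"name": "apply_moves", "arguments": {"increments": [[[0,0,0,0,0,0.04,0],[0,0,0,0,0,0,0]]]}}

```text
clock: 8.62
position: [0.5875, 0.1325, 0.1094]
tcp_rot: [3.139, 0.126, 0.0]
force: [-2.3, -0.1, 3.6]
gripper_width: 0.009
gripper_force: 1.9
```

```bash
python3 st.py -50 66 112
```

```text
t 8.62 shaker mm [-51.7  65.7 109.4] F(shaker) [-2.35  0.1   3.58] mom [-0.11  0.51  0.02] w mm 0.8 gf 1.9
tool axes in shaker [[1.0, -0.0, 0.0], [-0.0, -1.0, -0.0], [0.0, 0.0, -1.0]]
tool shift /50mm [ 0.033 -0.007 -0.052]
```

Bolt 1 gives way, from 111.9 to 109.4 mm at about 4 N. I carry on down to confirm the 5 mm stop.

>>> {"name": "apply_moves", "arguments": {"increments": [[[0,0,0,0,0,0.04,0],[0,0,0,0,0,0.05,0],[0,0,0,0,0,0.03,0],[0,0,0,0,0,0,0]]]}}

```text
clock: 9.12
position: [0.5877, 0.1326, 0.1063]
tcp_rot: [-3.139, -0.126, -0.001]
force: [-13.5, -3.7, 35.4]
gripper_width: 0.008
gripper_force: 17.6
```

```bash
python3 st.py -50 66 112
```

```text
t 9.12 shaker mm [-51.5  65.7 106.3] F(shaker) [-13.77  -2.65  35.36] mom [-0.38  2.6  -0.04] w mm 0.7 gf 17.6
tool axes in shaker [[1.0, -0.0, 0.001], [-0.0, -1.0, 0.0], [0.001, -0.0, -1.0]]
tool shift /50mm [ 0.029 -0.005 -0.114]
```

Bolt 1 sank to a firm stop, about 5 mm down, so it is the loose one. I rise and tilt the tool 45° forward so the fingers can straddle the lip.

>>> {"name": "apply_moves", "arguments": {"increments": [[[0,0,0,0,0,-0.5,0],[0,0,0,-0.3,0,-0.7,30],[0,0.0785,0,-0.4,0,-0.2,30],[0,0.0785,0,0,0,0,30],[0,0.0785,0,0,0,0,30],[0,0.0785,0,0,0,0,30],[0,0.0785,0,0,0,0,30],[0,0,0,0,0,0,30]]]}}

```text
clock: 10.12
position: [0.5618, 0.1093, 0.1777]
tcp_rot: [2.966, 0.095, 0.962]
force: [-0.4, 0.8, 0.1]
gripper_width: 0.299
gripper_force: 0.0
```

```bash
python3 st.py -112 66 134.5;python3 st.py -76 66 98.5|tail -1
```

```text
t 10.12 shaker mm [-79.1  44.6 177.7] F(shaker) [-0.33  0.8   0.15] mom [ 0.02  0.3  -0.  ] w mm 27.5 gf 0.0
tool axes in shaker [[0.811, -0.029, 0.585], [-0.0, -0.999, -0.049], [0.585, 0.039, -0.81]]
tool shift /50mm [-1.039 -0.443  0.294]
tool shift /50mm [-0.877 -0.492  1.298]
```

```bash
python3 -c "
from rig import observe;o=observe();print(o['qpos'].round(3),o['joint_vel'].round(3))"
```

```text
[ 0.299  0.104  2.25  -0.775  0.252  2.51 ] [-0.003  0.006 -0.039  0.206  0.028 -0.188]
```

>>> {"name": "apply_moves", "arguments": {"increments": [[[0,0,0,0,-0.2,0,30],[0,0,0,0,-0.2,0,30]]]}}

```text
clock: 10.38
position: [0.5619, 0.13, 0.1775]
tcp_rot: [2.968, 0.092, 0.961]
force: [-0.2, 0.7, 0.7]
gripper_width: 0.301
gripper_force: 0.0
```

```bash
python3 -c "
from rig import observe;o=observe();print(o['qpos'].round(3),o['joint_vel'].round(3))"; python3 st.py -112 66 134.5
```

```text
[ 0.352  0.115  2.238 -0.825  0.28   2.602] [ 0.208  0.045 -0.042 -0.212  0.105  0.37 ]
t 10.38 shaker mm [-77.3  65.2 177.5] F(shaker) [-0.19  0.76  0.71] mom [0.04 0.31 0.02] w mm 27.7 gf 0.0
tool axes in shaker [[0.811, -0.031, 0.584], [-0.003, -0.999, -0.048], [0.585, 0.038, -0.81]]
tool shift /50mm [-1.065 -0.027  0.291]
```

The tool axis is nearly in line with the forearm (joint 5 at 0.28, near the wrist singularity), so a 25° tilt is better. I lower the tilt and correct the small roll.

>>> {"name": "apply_moves", "arguments": {"increments": [[[0.024,-0.047,0,-0.2,0,0,30],[0,-0.047,0,-0.2,0,0,30],[0,0,0,0,0,0,30],[0,0,0,0,0,0,30]]]}}

```text
clock: 10.88
position: [0.5487, 0.1246, 0.1677]
tcp_rot: [3.038, 0.097, 0.745]
force: [0.5, 0.2, 0.0]
gripper_width: 0.3
gripper_force: 0.0
```

```bash
python3 -c "
from rig import observe;o=observe();print(o['qpos'].round(3),o['joint_vel'].round(3))"; python3 st.py -95 66 137; python3 st.py -78 66 98|tail -1
```

```text
[ 0.309  0.124  2.171 -0.355  0.407  2.111] [ 0.004 -0.003  0.014 -0.011  0.003  0.003]
t 10.88 shaker mm [-91.   60.9 167.7] F(shaker) [0.51 0.13 0.01] mom [-0.    0.22  0.05] w mm 27.6 gf 0.0
tool axes in shaker [[0.887, -0.023, 0.461], [-0.008, -0.999, -0.034], [0.462, 0.026, -0.887]]
tool shift /50mm [-0.356 -0.116  0.504]
tool shift /50mm [-0.415 -0.144  1.352]
```

>>> {"name": "apply_moves", "arguments": {"increments": [[[0.017,0,0,0,0,0,30],[0,0,0,-0.18,-0.06,0.25,30],[0,0,0,-0.18,-0.06,0.25,30],[0,0,0,0,0,0,30],[0,0,0,0,0,0,30]]]}}

```text
clock: 11.5
position: [0.5436, 0.1304, 0.1376]
tcp_rot: [-3.029, -0.11, -0.74]
force: [0.9, 1.0, 0.3]
gripper_width: 0.298
gripper_force: 0.0
```

```bash
python3 st.py -95 66 137; python3 st.py -78 66 98|tail -1
python3 - <<'E'
from rig import capture
import cv2,numpy as np
s=capture("scene")["img"][110:260,260:380]
cv2.imwrite("pics/z4.png",cv2.resize(s,(480,600),interpolation=2))
E
```

```text
t 11.5 shaker mm [-95.5  67.1 137.6] F(shaker) [1.   0.97 0.34] mom [-0.02  0.21 -0.  ] w mm 27.4 gf 0.0
tool axes in shaker [[0.887, -0.007, 0.461], [-0.008, -1.0, 0.0], [0.461, -0.004, -0.887]]
tool shift /50mm [0.004 0.022 0.016]
tool shift /50mm [-0.054  0.023  0.864]
```

View pics/z4.png

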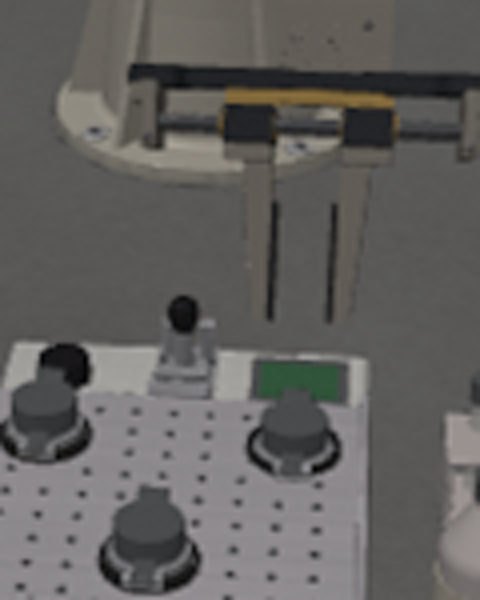

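The scene crop shows the open fingertips at (271,320) and (329,320), in front of and above cap 1, whose top centre is at (295,415) with the lip behind it. I check the lateral alignment by projection.

Run:
```python
from h import *
from rig import capture,observe
s=capture("scene");t=capture("top");d=np.load("sh.npz");o,M=d["o"],d["M"];W=lambda x,y,z:np.r_[M@[x,y]+o,z]
p=observe()["position"];print("tcp proj",proj(s,p)); print("lip/cap exp",proj(s,[W(-.05,.066,.1075),W(-.079,.066,.1075),W(-.021,.066,.0935)]))
print("per mm y",proj(s,W(-.05,.067,.1075))-proj(s,W(-.05,.066,.1075)))
g=s["img"].astype(int)
# bolt 1 cap/bush extent per row
gr=cv2.cvtColor(s["img"],6)
for r in range(207,232,2):
    row=gr[r,315:355]; dk=np.where(row<95)[0]+315; print(r,dk.min() if len(dk) else None,dk.max() if len(dk) else None,(dk.min()+dk.max())/2 if len(dk) else None)
for r in (184,187,189): print(r,gr[r,318:352].tolist())
```

```text
tcp proj [[334.37943286 189.94652911]]
lip/cap exp [[332.42411379 213.45474442]
 [333.01921406 206.08084575]
 [331.55747307 226.82252889]]
per mm y [[0.48144688 0.02616811]]
207 323 354 338.5
209 323 354 338.5
211 328 354 341.0
213 326 354 340.0
215 325 354 339.5
217 323 354 338.5
219 322 354 338.0
221 321 354 337.5
223 322 354 338.0
225 322 354 338.0
227 325 354 339.5
229 352 354 353.0
231 339 354 346.5
184 [89, 88, 89, 86, 86, 93, 92, 92, 75, 28, 54, 83, 90, 89, 90, 90, 89, 88, 90, 90, 89, 89, 92, 75, 35, 70, 94, 92, 96, 91, 81, 89, 90, 90]
187 [89, 90, 90, 86, 86, 93, 93, 88, 66, 25, 64, 93, 91, 89, 88, 88, 89, 89, 88, 90, 91, 92, 87, 63, 36, 72, 95, 92, 90, 82, 80, 90, 90, 90]
189 [87, 86, 87, 88, 89, 89, 91, 89, 70, 38, 66, 93, 90, 88, 87, 88, 88, 88, 88, 89, 89, 90, 85, 62, 44, 77, 94, 92, 90, 88, 90, 91, 92, 91]
```

Lateral alignment is within about 1 mm. I advance along the tool axis onto the lip.

>>> {"name": "apply_moves", "arguments": {"increments": [[[0,0,0,-0.03,0,0.25,30],[0,0,0,-0.02,0,0.25,30],[0,0,0,0,0,0.2,30],[0,0,0,0,0,0.16,30],[0,0,0,0,0,0,30]]]}}

```text
clock: 12.28
position: [0.5609, 0.1316, 0.097]
tcp_rot: [-3.031, -0.11, -0.738]
force: [0.5, -0.0, -0.3]
gripper_width: 0.297
gripper_force: 0.0
```

```bash
python3 st.py -78 67 98
python3 - <<'E'
from rig import capture
import cv2,numpy as np
s=capture("scene")["img"][150:250,300:370];t=capture("top")["img"][180:260,190:250]
cv2.imwrite("pics/z5.png",np.hstack([cv2.resize(s,(420,600),interpolation=2),cv2.resize(t,(380,600),interpolation=2)]))
E
```

```text
t 12.28 shaker mm [-78.2  66.9  97. ] F(shaker) [ 0.52 -0.09 -0.32] mom [-0.02  0.24 -0.03] w mm 27.3 gf 0.0
tool axes in shaker [[0.888, -0.007, 0.46], [-0.008, -1.0, -0.0], [0.46, -0.003, -0.888]]
tool shift /50mm [ 0.013 -0.003 -0.015]
```

View pics/z5.png

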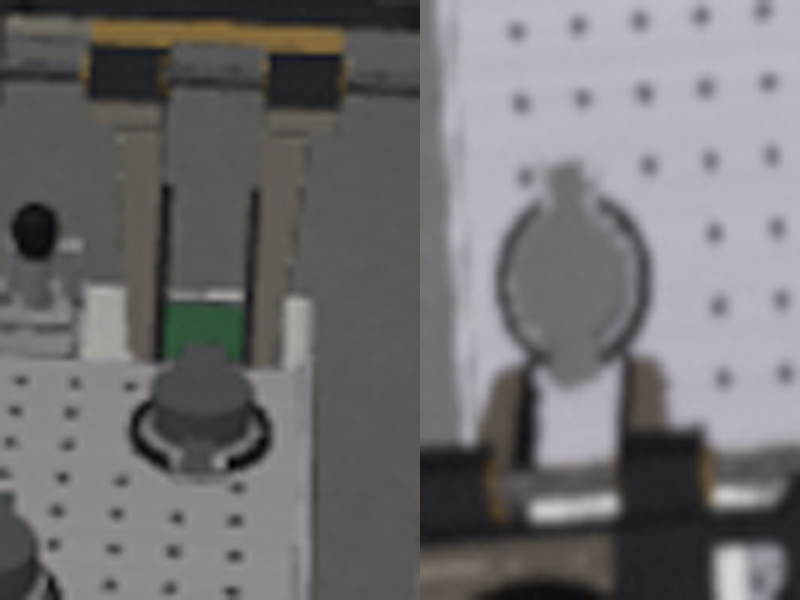

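The top crop shows the finger fronts (row ~355) alongside the lip (rows 350–385), which sits between the pads about 1 mm to +y of centre. I shift 1 mm and close.

>>> {"name": "apply_moves", "arguments": {"increments": [[[0,0,0,0,-0.02,0,30],[0,0,0,0,0,0,0],[0,0,0,0,0,0,0],[0,0,0,0,0,0,0],[0,0,0,0,0,0,0]]]}}

```text
clock: 13.0
position: [0.561, 0.1327, 0.0981]
tcp_rot: [-3.03, -0.11, -0.74]
force: [-0.4, -1.4, 1.9]
gripper_width: 0.143
gripper_force: 30.0
```

```bash
python3 st.py -78 67 98
```

```text
t 13.0 shaker mm [-78.1  68.   98.1] F(shaker) [-0.53 -1.32  1.85] mom [-0.07  0.2  -0.07] w mm 13.2 gf 30.0
tool axes in shaker [[0.887, -0.007, 0.461], [-0.008, -1.0, -0.0], [0.461, -0.004, -0.887]]
tool shift /50mm [0.001 0.02  0.002]
```

Gripped well: 30 N, with little side force. Now I swing about the hinge in rigid arc steps of 0.1 rad.

>>> {"name": "apply_moves", "arguments": {"increments": [[[0,-0.05,0,0.065,0,-0.094,0],[0,-0.05,0,0.065,0,-0.094,0],[0,-0.05,0,0.065,0,-0.094,0],[0,0,0,0,0,0,0]]]}}

```text
clock: 13.5
position: [0.5648, 0.1328, 0.1147]
tcp_rot: [-3.117, -0.113, -0.276]
force: [-2.6, 0.2, 0.9]
gripper_width: 0.148
gripper_force: 30.0
```

```bash
cat > arc.py <<'E'
from st import *
p,T=state(); h=np.array([-.021,p[1],.0935])-p; ht=T.T@h; print("h tool",ht.round(4),"r",np.linalg.norm(h),"tool tilt deg",np.degrees(np.arctan2(T[0,2],-T[2,2])).round(1),"q",observe()["qpos"].round(2))
a=.1;print("row .1rad",(np.array([ht[0]*(1-np.cos(a))+ht[2]*np.sin(a),0,-ht[0]*np.sin(a)+ht[2]*(1-np.cos(a))])/.05).round(4))
E
python3 arc.py
```

```text
t 13.5 shaker mm [-74.2  67.8 114.7] F(shaker) [-2.55  0.4   0.87] mom [0.27 0.56 0.07] w mm 13.6 gf 30.0
tool axes in shaker [[0.984, -0.008, 0.176], [-0.008, -1.0, 0.002], [0.176, -0.004, -0.984]]
h tool [ 0.0487 -0.0003  0.0302] r 0.05729750382807368 tool tilt deg 10.1 q [ 0.24  0.32  1.95 -0.04  0.69  1.77]
row .1rad [ 0.0652  0.     -0.0942]
```

>>> {"name": "apply_moves", "arguments": {"increments": [[[0,-0.05,0,0.065,0,-0.094,0],[0,-0.05,0,0.065,0,-0.094,0],[0,-0.05,0,0.065,0,-0.094,0],[0,-0.05,0,0.065,0,-0.094,0],[0,-0.05,0,0.065,0,-0.094,0],[0,0,0,0,0,0,0]]]}}

```text
clock: 14.25
position: [0.5803, 0.1341, 0.1373]
tcp_rot: [3.089, 0.113, -0.509]
force: [-7.0, 0.1, 10.0]
gripper_width: 0.144
gripper_force: 30.0
```

```bash
python3 arc.py
python3 - <<'E'
from rig import capture
import cv2,numpy as np
s=capture("scene")["img"][130:250,260:370];t=capture("top")["img"][180:260,190:250]
cv2.imwrite("pics/z6.png",np.hstack([cv2.resize(s,(440,480),interpolation=2),cv2.resize(t,(360,480),interpolation=2)]))
E
```

```text
t 14.25 shaker mm [-58.7  67.8 137.3] F(shaker) [-7.01  0.64 10.03] mom [ 0.23  1.59 -0.06] w mm 13.3 gf 30.0
tool axes in shaker [[0.947, -0.008, -0.321], [-0.006, -1.0, 0.006], [-0.321, -0.003, -0.947]]
h tool [ 0.0497 -0.0001  0.0294] r 0.05773498526439419 tool tilt deg -18.7 q [0.2  0.57 1.51 0.04 1.38 1.68]
row .1rad [ 0.0636  0.     -0.0963]
```

View pics/z6.png

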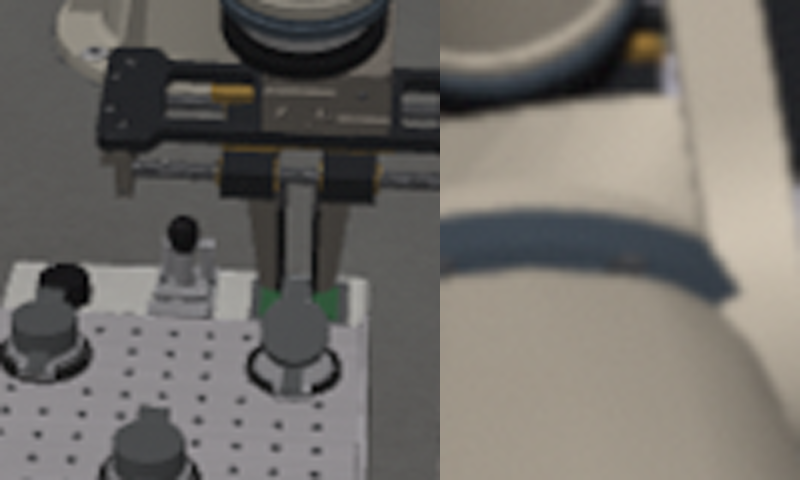

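The scene crop shows cap 1 half open, held by its lip between the pads; the others are shut. The force is radial, so I ease outward by about 1 mm and continue.

>>> {"name": "apply_moves", "arguments": {"increments": [[[0,-0.05,0,0.04,0,-0.108,0],[0,-0.05,0,0.06,0,-0.096,0],[0,-0.05,0,0.06,0,-0.096,0],[0,-0.05,0,0.06,0,-0.096,0],[0,0,0,0,0,0,0]]]}}

```text
clock: 14.98
position: [0.599, 0.1356, 0.1492]
tcp_rot: [2.913, 0.108, -1.108]
force: [-2.8, 0.3, 7.8]
gripper_width: 0.147
gripper_force: 30.0
```

```bash
python3 arc.py
```

```text
t 14.97 shaker mm [-39.9  67.8 149.2] F(shaker) [-2.78  0.53  7.77] mom [ 0.17  0.97 -0.15] w mm 13.5 gf 30.0
tool axes in shaker [[0.747, -0.007, -0.665], [-0.003, -1.0, 0.007], [-0.665, -0.003, -0.747]]
h tool [0.0512 0.     0.029 ] r 0.0588292842193586 tool tilt deg -41.7 q [0.18 0.84 1.15 0.08 1.87 1.67]
row .1rad [ 0.0631  0.     -0.0993]
```

>>> {"name": "apply_moves", "arguments": {"increments": [[[0,-0.05,0,0.05,0,-0.104,0],[0,-0.05,0,0.06,0,-0.098,0],[0,-0.05,0,0.06,0,-0.098,0],[0,-0.015,0,0.018,0,-0.03,0],[0,0,0,0,0,0,0],[0,0,0,0,0,0,0]]]}}

```text
clock: 15.72
position: [0.618, 0.137, 0.1535]
tcp_rot: [2.687, 0.101, -1.558]
force: [-0.5, 1.6, 2.4]
gripper_width: 0.141
gripper_force: 30.0
```

```bash
python3 arc.py
python3 - <<'E'
from rig import capture
import cv2,numpy as np
s=capture("scene")["img"][130:260,250:390]
cv2.imwrite("pics/z7.png",cv2.resize(s,(640,594),interpolation=2))
E
```

```text
t 15.72 shaker mm [-20.9  67.6 153.5] F(shaker) [-0.34  1.6   2.42] mom [ 0.16 -0.02 -0.29] w mm 12.9 gf 30.0
tool axes in shaker [[0.497, -0.007, -0.868], [-0.001, -1.0, 0.008], [-0.868, -0.003, -0.497]]
h tool [0.052  0.0002 0.0299] r 0.05996850880410269 tool tilt deg -60.2 q [0.17 1.08 0.85 0.11 2.25 1.68]
row .1rad [ 0.0649  0.     -0.1008]
```

View pics/z7.png

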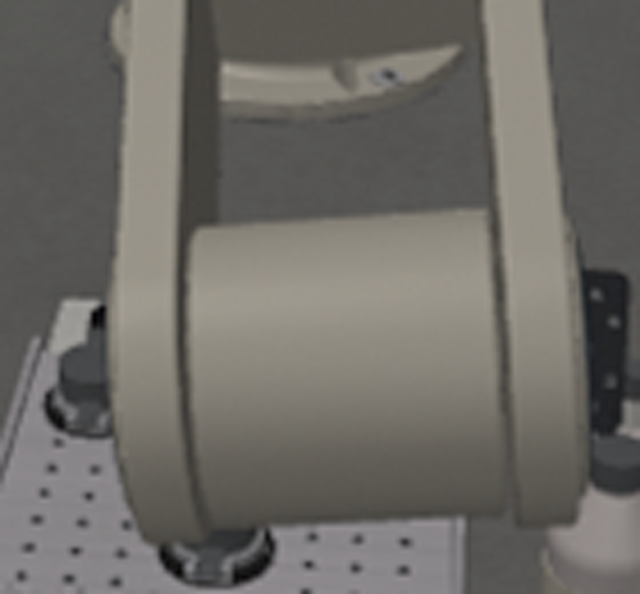

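The wrist now hides the cap in the scene view. Bolts 2 and 3 are still shut and the bottle still stands. I nudge 1 mm toward the hinge to confirm the grip is live.

>>> {"name": "apply_moves", "arguments": {"increments": [[[0,0,0,0.017,0,0.01,0],[0,0,0,0,0,0,0],[0,0,0,0,0,0,0]]]}}

```text
clock: 16.15
position: [0.618, 0.1369, 0.1534]
tcp_rot: [2.687, 0.102, -1.558]
force: [-0.2, 1.6, 5.5]
gripper_width: 0.14
gripper_force: 30.0
```

```bash
python3 arc.py; python3 -c "
from rig import capture
import cv2
g=capture('top')['img'];cv2.imwrite('pics/t8.png',g)"
```

```text
t 16.15 shaker mm [-20.9  67.5 153.4] F(shaker) [-0.07  1.61  5.45] mom [ 0.25  0.29 -0.35] w mm 12.9 gf 30.0
tool axes in shaker [[0.497, -0.007, -0.868], [-0.0, -1.0, 0.008], [-0.868, -0.004, -0.497]]
h tool [0.0519 0.0002 0.0299] r 0.0598584027911441 tool tilt deg -60.2 q [0.17 1.08 0.85 0.11 2.25 1.68]
row .1rad [ 0.0648  0.     -0.1006]
```

View pics/t8.png

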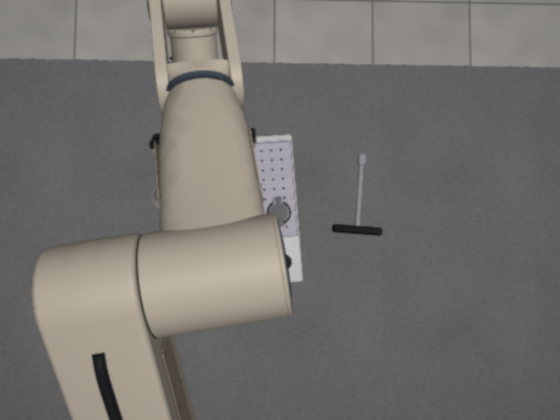

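The force rises at once against the nudge, so the lip is firmly held about upright. The top view shows the key at (358,195) unmoved and cap 2 at (279,212) shut. Handing in.

```bash
python3 -c "
from rig import job_done;print(job_done())"
```

```text
the job is handed in; nothing more can be done
None
```

The lock is pushed to its hard stop, bolt 1 (front left) proved to be the loose one and sank about 5 mm, and the gripper is holding its cap open at about 1.5 rad; that angle comes from the tool pose, because the arm hid the cap in the last pictures.

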